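# Seat the wood sample in the measuring stage and start the reading

### The job

Push the bark-edged wood disc across the top of the grey measuring stage until it drops into the round recess and lies flat at the bottom, flush with the stage; slide it only, never pick it up or let it go over the stage's edge. Once it is seated, and not before, press the green start button on the white control box all the way down and let it go. Leave the brass weight, the jar, the awl and the hand lens where they are.

Things in the scene. Friction and masses are not known exactly. Their poses are not given: they have to be found in the camera images.
- stage: the measuring stage: a grey plate 220 mm (its x) by 280 mm (its y) and 30 mm thick, fixed to the bench, lying flat with its top 30 mm above the bench; it may stand turned by up to about 70 degrees either way. Origin at the centre of its underside, z up
- stage_cell (a point): centre of the mouth of the round recess in the stage (green floor), level with the stage's top. The recess is 62 mm across and 12 mm deep, with a small chamfer at its rim, and lies 60 mm along the stage's +y from the stage's middle. Axes as the stage's
- sample_mid (a point): centre (half-way up) of the loose wood disc, pale growth rings on top and dark bark round its side: 56 mm across, 12 mm thick, about 25 g. It starts lying flat on top of the stage, 75 to 130 mm from the recess's centre, on the stage's -y side of it. When seated its centre is 6 mm below the recess's mouth and its top is flush with the stage. z is the disc's axis
- start_top (a point): centre of the top of the green start button (30 mm across) when not pressed, on a white control box (100 by 80 mm, 36 mm tall, fixed to the bench) beside the stage, to its left or its right; it is pressed straight down
- start (a joint): travel of the start button: 0 released, 0.006 m fully down (about 4 N; a spring brings it back)
- weight_mid (a point): centre (half-way up) of a loose brass weight, 26 mm across and 36 mm tall, standing on the stage near the corner beyond the recess (about 85 mm along the stage's +x, 110 mm along its +y from the middle); leave it
- jar_mid (a point): centre (half-way up) of a loose amber glass jar, 60 mm across and 80 mm tall, standing on the bench on the side of the stage away from the control box; leave it
- awl: a loose awl with a red-brown handle, 130 mm long and 32 mm high, lying on the bench off the stage; origin on the bench beneath the ferrule, x towards the point; leave it
- lens: a loose hand lens, 80 mm across with a 100 mm grey handle, 12 mm high, lying on the bench off the stage; origin on the bench beneath the glass, handle along its -x; leave it
- sample: the same wood disc; origin at the centre of its underside
There are look-alikes about, which are no part of the job. Of the things like the sample, leave any that is blue or red; of the rest the smaller one is meant.

How it is judged:
On the way, in this order (a step that is already met when the one before it is completed fails the run):
1. the wood disc lies flat at the bottom of the recess (horizontal distance between sample_mid and stage_cell below 0.005 m and z of sample_mid in the frame of stage_cell between -0.009 and -0.0045 m and angle between sample_mid's own z axis and vertical below 0.07 rad), for 0.2 s.
2. the start button is pressed down (value of joint start above 0.0045 m), for 0.04 s.
At the end, for the whole second after the job is handed in: The wood disc lies in the recess at rest: centre within 5 mm of the recess's centre, 4.5 to 9 mm below its mouth, tilted less than 0.07 rad; the start button has been pressed (over 4.5 mm) and is out again (under 1.5 mm); weight, jar, awl and hand lens within 20 mm of where they stood (all of step 1 and linear speed of sample below 0.02 m/s and value of joint start below 0.0015 m and distance of each of weight_mid, jar_mid, awl, lens from where it was at the start of the episode below 0.02 m); the robot touches nothing.
It fails at once if the wood disc is lifted (its centre more than 8 mm above its height when lying on the stage) (z of sample_mid in the frame of stage_cell above 0.014 m).
It fails at once if the wood disc goes over the stage's edge (z of sample_mid in the frame of stage_cell below -0.012 m).
It fails at once if the start button is pressed (over 3 mm) while the disc is not seated (value of joint start above 0.003 m and not (horizontal distance between sample_mid and stage_cell below 0.005 m and z of sample_mid in the frame of stage_cell between -0.009 and -0.0045 m and angle between sample_mid's own z axis and vertical below 0.07 rad)).
It fails at once if the weight, jar, awl or hand lens is moved by more than 20 mm (distance of any of weight_mid, jar_mid, awl, lens from where it was at the start of the episode above 0.02 m).
It also fails if it takes over 48 s, if anything falls off the work surface, if the arm or the gripper's body presses on something with over 40 N, if the wrist force passes 120 N, or if a joint passes its speed limit or range.

### The arm

A 6-joint arm with a two-finger parallel gripper is mounted at the origin on the work surface. World frame = base frame: x ahead of the robot, y to its left, z up, the work surface at z = 0. Lengths are in m, angles in rad, forces in N, time in s.
With the tool pointing down it reaches from about 0.3 to 0.875 m from the base axis. Payload 6.4 kg.
Tool frame: the origin (TCP) lies at the centre of the arm's flange, where the gripper is bolted on; the fingertips stand 173 mm ahead of it and the grasp point (between the pads) lies 155 mm ahead of it (ctrl.pinch_z is the distance from the TCP to the grasp point, in m); z points along the fingers, y is the direction in which the jaws open and shut (so a half turn about z gives the same grasp; the last joint's range is limited). The gripper opens to 85 mm and grips with 20 to 120 N. Pads are 22 mm wide; open, the fingers measure 114 mm over their backs; the gripper's body (76 mm by 85 mm) begins 54 mm behind the grasp point. The pads swing forward as they close: fully open they stand 13 mm farther back than shut.
Start: joints at [0.989, 0.181, 1.607, -0, 1.354, -0.206], TCP at [0.211, 0.535, 0.405] pointing down, gripper open.
Joint ranges: [-2.99, 2.99], [-0.89, 2.07], [0.3, 2.58], [-1.14, 4.28], [0, 2.63], [-3.12, 3.12]. Speed limits (rad/s): [2.57, 2.57, 3.01, 3.14, 3.14, 3.14].

### API

Orientations are given as a unit quaternion [w, x, y, z].
In Python, from bench import ctrl gives the robot as it stands.
- The arm moves only by the tool drive_tool, never from a script. Its argument "commands" is a list that holds one entry, the list of rows, each a list of 7 numbers: the shift along the tool's x, y, z in units of 50 mm (1.0 is 50 mm), then the turn, a rotation vector about the tool's x, y, z in units of 8 degrees (1.0 is 8 degrees), then the closure in counts, from 0 (fully open) to 255 (shut). A call has 1 to 10 rows; each row shifts and turns the commanded pose from where the row before left it, along the tool's axes as they then stand; what a row does not reach is not made up. A row lasts 1/10 s, in which the tool goes at most 50 mm and 8.59 degrees, less where a joint would pass 70% of its speed; a pose out of reach is approached as far as the arm can. A call is refused whole if a number of a shift passes 1 or a number of a turn 1, either way. A call with a gripper value outside its range is refused whole. The fingers move at their own pace and stop on an object; the grip force is fixed at half the most. Time passes only in rows, so rows that do not move let the fingers close. It gives the time, the measured TCP pose, the force and the opening at its end, in the units of the state.
- ctrl.get_obs(): the state, without advancing time (a new reading comes with each control period).
- ctrl.camera(name): name is "side" or "top"; returns a dict with "pixels" (480x640x3 uint8, red, green, blue), "depth" (480x640 float32, m along the optical axis (not along the pixel's ray), 0 where there is no reading), "intrinsics" (3x3 intrinsics, pixels), "k1" (the pictures are not rectified: a ray, as slopes to the right and down, at radius r is drawn at 1 + k1 r^2 times it, then the intrinsics apply), "R" (3x3) and "t" (3): a world point X has camera coordinates R X + t. Camera axes: x right, y down, z forward; pixel columns grow to the right and rows downward; lengths in m; the calibration is good to about 2 mm. A picture is of the moment at which its call begins.
- ctrl.hand_in(): hands the job in, once; it reports no verdict.
The state is a dict: "time_s": time; "q": joint angles; "dq": joint speeds; "joint_efforts": joint torques, N m; "eef_pos": TCP position; "eef_rot": TCP orientation; "wrist_force": force on the tool from outside, world axes, zero at the start; "torque": the same for the moment, N m; "opening": opening from 0.0 (shut) to 1.0 (fully open).
Only numpy, scipy, OpenCV 4.12 (cv2) and the standard library are available. Lean on these libraries where they do the work, as an engineer would, in place of code of your own. Each camera call takes 0.05 s, during which the arm holds its last target. There are 200 camera calls.

## Working session

There is one attempt and no reset: what is moved stays moved. The work goes in short steps, Python scripts to look and compute and a tool call to move; the robot and the scene stay as the last step left them, time stands still between calls to the robot, and variables do not carry over. Pictures are saved under pics/ and viewed, about 8 in all and at most 12, crops included, and the job is handed in when it is done.

Besides the shell and the picture viewer there is one more tool, called after "Request:" as a command line: name --argument value ..., lists and objects as JSON in quotes. drive_tool: Moves the arm, as the interface text tells. Its arguments: {"type":"object","properties":{"commands":{"type":"array","items":{"type":"array","items":{"type":"array","items":{"type":"number"}}}}},"required":["commands"]}

```bash
mkdir -p pics
cat > h.py <<'E'
import numpy as np, cv2
from bench import ctrl
def cam(n):
    return ctrl.camera(n)
def save(c,f,box=None,s=1):
    im=c["pixels"][:,:,::-1]
    if box: im=im[box[1]:box[3],box[0]:box[2]]
    cv2.imwrite(f,cv2.resize(im,None,fx=s,fy=s,interpolation=cv2.INTER_CUBIC))
def ray(c,px,z):
    K=np.array(c["intrinsics"]);px=np.atleast_2d(np.array(px,float))
    d=cv2.undistortPoints(px.reshape(-1,1,2),K,np.array([c["k1"],0,0,0,0.])).reshape(-1,2)
    R=np.array(c["R"]);t=np.array(c["t"])
    D=np.c_[d,np.ones(len(d))]@R; o=-R.T@t
    return o+D*((z-o[2])/D[:,2])[:,None]
E
python3 - <<'E'
from h import *
for n in("top","side"):
    c=cam(n);save(c,f"pics/{n}0.png");print(n,c["k1"],-np.array(c["R"]).T@c["t"])
o=ctrl.get_obs();print(o)
E
```

```text
top 0.008743885960048534 [0.38439067 0.01136049 0.87551479]
side 0.06336381266658941 [0.31972956 0.93231174 0.65630207]
{'time_s': 0.1, 'q': array([ 9.88736362e-01,  1.81434328e-01,  1.60790254e+00,  3.60344265e-05,
        1.35381678e+00, -2.06266273e-01]), 'dq': array([ 0.000508  , -0.00199237, -0.0026381 , -0.00073297, -0.00098034,
        0.00101482]), 'joint_efforts': array([ 1.39954253e-03, -4.45882022e+01, -3.52236342e+01, -1.65221295e-04,
        4.13852278e-03,  2.52483090e-05]), 'eef_pos': array([0.21086286, 0.53469362, 0.40389491]), 'eef_rot': array([-3.15980636e-04,  1.86796940e-01,  9.82398236e-01, -7.13889468e-04]), 'wrist_force': array([-0.04241084,  0.39016967,  0.00108181]), 'torque': array([-0.0336864 ,  0.02835962, -0.03805112]), 'opening': 0.9981438717598686}
```

View pics/top0.png

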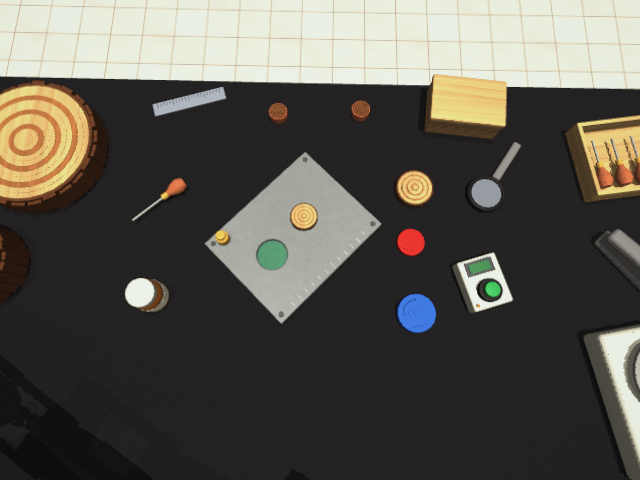

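View pics/side0.png

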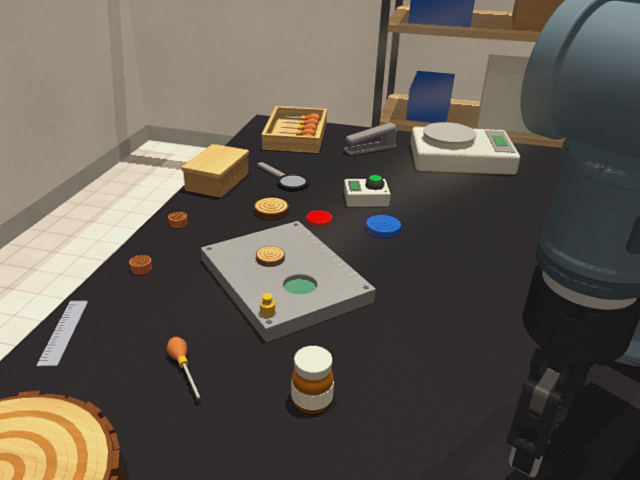

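Candidates, by pixel in the top view:
- small wood disc on the stage, (304,216)
- larger wood disc on the bench, (415,187)
- red disc, (411,242)
- blue disc, (417,313)
- small bark bits, (278,113) and (361,110)
- big log slice, (40,145)

I choose (304,216): it is wood, the smaller one, and lies on the stage. The button is at (490,290), the recess at (272,254) and the weight at (222,238).

```bash
cat > m.py <<'E'
from h import *
def blob(c,lo,hi,near,r):
    hsv=cv2.cvtColor(c["pixels"],cv2.COLOR_RGB2HSV);m=cv2.inRange(hsv,lo,hi)
    w=np.zeros_like(m);cv2.circle(w,near,r,255,-1);m&=w
    m=cv2.morphologyEx(m,cv2.MORPH_CLOSE,np.ones((5,5)))
    k=max(cv2.findContours(m,0,2)[0],key=cv2.contourArea)
    h=cv2.convexHull(k).reshape(-1,2)
    return h
def circ(c,h,z):
    P=ray(c,h,z)[:,:2].astype(np.float32);e=cv2.fitEllipse(P*1000)
    return np.array(e[0])/1000,np.array(e[1])
E
python3 - <<'E'
from m import *
c=cam("top");save(c,"pics/crop.png",(190,140,530,340),2.3)
h=blob(c,(8,60,110),(30,255,255),(304,216),24);print("disc",circ(c,h,.042))
h=blob(c,(45,60,40),(95,255,255),(272,254),26);print("recess mouth",circ(c,h,.018),circ(c,h,.030))
h=blob(c,(45,150,60),(75,255,255),(490,290),14);print("button",circ(c,h,.045), "depth",c["depth"][290,490],c["depth"][300,475])
h=blob(c,(15,120,100),(35,255,255),(222,238),12);print("weight",ray(c,[222,237],.066))
print("pts",ray(c,[[305,153],[381,224],[281,323],[205,243]],.03))
print("jar",ray(c,[140,292],.08),"lens",ray(c,[486,193],0.01),"awl",ray(c,[160,203],.01))
s=cam("side");h=blob(s,(8,60,110),(30,255,255),(270,255),22);print("disc side",circ(s,h,.042))
h=blob(s,(45,150,60),(75,255,255),(375,181),12);print(h.mean(0),circ(s,h,.045))
# depth-based
def dp(c,u,v):
    R=np.array(c["R"]);a=ray(c,[u,v],0)[0];ca=R@a+c["t"];p=ca*c["depth"][v,u]/ca[2];return R.T@(p-c["t"])
print("btn depth pt",dp(c,490,289),"stage",dp(c,320,240),"box",dp(c,500,305),"disc",dp(c,304,216))
E
```

```text
disc (array([0.62802374, 0.03739912]), array([53.42848969, 55.06416702]))
recess mouth (array([0.55190076, 0.09978529]), array([59.77125931, 60.44416809])) (array([0.54955664, 0.09854789]), array([58.93485641, 59.59830856]))
button (array([ 0.48940146, -0.327255  ]), array([28.34954071, 30.12683678])) depth 0.81717765 0.8339329
weight [[0.57449552 0.19154978 0.066     ]]
pts [[ 0.76784093  0.0385932   0.03      ]
 [ 0.61713219 -0.11885947  0.03      ]
 [ 0.4167495   0.07485967  0.03      ]
 [ 0.56990562  0.23249615  0.03      ]]
jar [[0.46483896 0.330237   0.08      ]] lens [[ 0.69506722 -0.34317917  0.01      ]] awl [[0.65746524 0.33810956 0.01      ]]
disc side (array([0.62761243, 0.03799423]), array([54.13961792, 55.60077667]))
[374.33333333 177.33333333] (array([ 0.49059991, -0.34557025]), array([28.6043644 , 33.71902847]))
btn depth pt [ 0.48724113 -0.31768955  0.05846817] stage [0.58134511 0.0035004  0.02947375] box [ 0.46321684 -0.35966704 -0.0018727 ] disc [0.62600888 0.03641237 0.04501864]
```

View pics/crop.png

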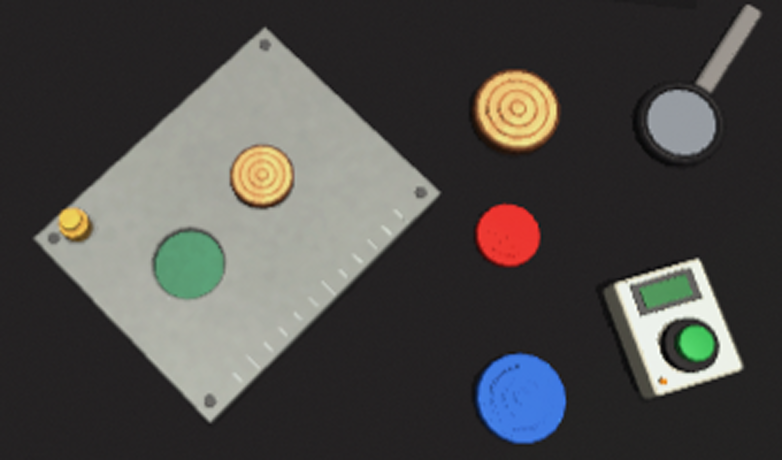

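The crop confirms it: the plain wood disc on the stage, next to the green recess. I'll push with the fingers half open as a two-point cradle, with tool x along the push direction (heading 142°).

Request:
drive_tool --commands '[[[0, 0, 0, 0, 0, 0.69, 140], [0, 0, 0, 0, 0, 0.69, 140], [0, 0, 0, 0, 0, 0.68, 140], [-0.9, -0.18, 0, 0, 0, 0, 140], [-0.9, -0.18, 0, 0, 0, 0, 140], [-0.9, -0.18, 0, 0, 0, 0, 140], [-0.9, -0.18, 0, 0, 0, 0, 140], [-0.9, -0.18, 0, 0, 0, 0, 140], [-0.9, -0.18, 0, 0, 0, 0, 140], [-0.9, -0.18, 0, 0, 0, 0, 140]]]'

```text
time_s: 1.2
eef_pos: [0.4212, 0.2897, 0.4047]
eef_rot: [0.0, 0.326, 0.945, 0.0]
wrist_force: [0.3, 0.6, -0.6]
opening: 0.451
```

Request:
drive_tool --commands '[[[-0.9, -0.18, 0, 0, 0, 0, 140], [-0.9, -0.18, 0, 0, 0, 0, 140], [-0.9, -0.18, 0, 0, 0, 0, 140], [-0.9, -0.18, 0, 0, 0, 0, 140], [-0.9, -0.18, 0, 0, 0, 0, 140], [-0.9, -0.18, 0, 0, 0, 0, 140], [-0.9, -0.18, 0, 0, 0, 0, 140], [-0.9, -0.18, 0, 0, 0, 0, 140], [0, 0, 0, 0, 0, 0, 140], [0, 0, 0, 0, 0, 0, 140]]]'

```text
time_s: 2.2
eef_pos: [0.6599, 0.0118, 0.4036]
eef_rot: [-0.001, 0.327, 0.945, -0.0]
wrist_force: [0.5, -0.2, -0.4]
opening: 0.45
```

```bash
cat > st.py <<'E'
from h import *
from scipy.spatial.transform import Rotation as Ro
def go(target,d=None):
    o=ctrl.get_obs();w,x,y,z=o["eef_rot"];R=Ro.from_quat([x,y,z,w]).as_matrix()
    print("t",round(o["time_s"],2),"pos",o["eef_pos"].round(4),"x",R[:,0].round(4),"z",R[:,2].round(4),"F",o["wrist_force"].round(1),"open",round(o["opening"],3))
    print("units to target",(R.T@(np.array(target)-o["eef_pos"])/.05).round(3))
E
python3 -c "
from st import *
go([.6635,.010,.206])"
```

```text
t 2.2 pos [0.6599 0.0118 0.4036] x [-0.7866  0.6174  0.0017] z [-1.7e-03  6.0e-04 -1.0e+00] F [ 0.5 -0.2 -0.4] open 0.45
units to target [-0.085  0.019  3.952]
```

Request:
drive_tool --commands '[[[-0.09, 0.02, 0.7, 0, 0, 0, 140], [0, 0, 0.7, 0, 0, 0, 140], [0, 0, 0.7, 0, 0, 0, 140], [0, 0, 0.6, 0, 0, 0, 140], [0, 0, 0.6, 0, 0, 0, 140], [0, 0, 0.4, 0, 0, 0, 140], [0, 0, 0.15, 0, 0, 0, 140], [0, 0, 0.08, 0, 0, 0, 140], [0, 0, 0, 0, 0, 0, 140]]]'

```text
time_s: 3.1
eef_pos: [0.6639, 0.0115, 0.2089]
eef_rot: [0.0, 0.325, 0.946, 0.0]
wrist_force: [0.0, 0.1, 0.1]
opening: 0.451
```

```bash
python3 -c "
from st import *
go([.6635,.010,.206])
c=cam('side');save(c,'pics/s1.png',(190,180,390,330),4)"
```

```text
t 3.1 pos [0.6639 0.0115 0.2089] x [-7.884e-01  6.152e-01 -6.000e-04] z [ 7.e-04 -1.e-04 -1.e+00] F [0.  0.1 0.1] open 0.451
units to target [-0.011 -0.029  0.058]
```

View pics/s1.png

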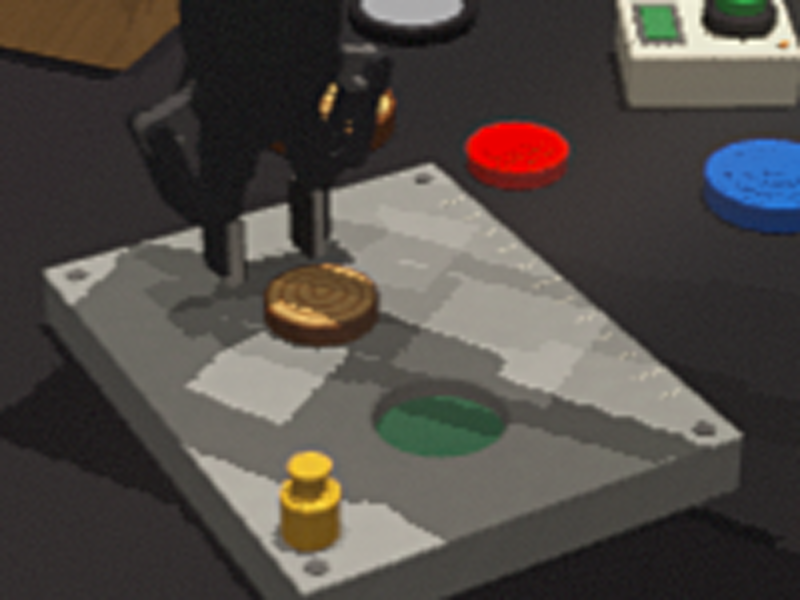

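Request:
drive_tool --commands '[[[0, -0.03, 0.05, 0, 0, 0, 140], [0, 0, 0.05, 0, 0, 0, 140], [0, 0, 0, 0, 0, 0, 140], [0.12, 0, 0, 0, 0, 0, 140], [0.15, 0, 0, 0, 0, 0, 140], [0.15, 0, 0, 0, 0, 0, 140], [0.15, 0, 0, 0, 0, 0, 140], [0.15, 0, 0, 0, 0, 0, 140], [0.15, 0, 0, 0, 0, 0, 140], [0.1, 0, 0, 0, 0, 0, 140]]]'

```text
time_s: 4.15
eef_pos: [0.6241, 0.0401, 0.2032]
eef_rot: [-0.0, 0.326, 0.946, -0.0]
wrist_force: [-0.4, -0.2, -0.4]
opening: 0.45
```

```bash
python3 -c "
from st import *
from m import blob,circ
go([.5745,.0793,.204])
c=cam('side');save(c,'pics/s2.png',(190,180,390,330),4)
try:
  h=blob(c,(5,60,40),(28,255,255),(281,262),24);print('disc',circ(c,h,.039),h.mean(0))
except Exception as e: print(e)
h=blob(c,(45,40,20),(95,255,255),(300,285),24);print('recess',circ(c,h,.018))"
```

```text
t 4.15 pos [0.6241 0.0401 0.2032] x [-7.881e-01  6.156e-01  3.000e-04] z [-3.e-04  1.e-04 -1.e+00] F [-0.4 -0.2 -0.4] open 0.45
units to target [ 1.264  0.007 -0.016]
disc (array([0.59852393, 0.06269757]), array([57.90332794, 72.55944061])) [281.33333333 265.66666667]
recess (array([0.55320245, 0.09150089]), array([45.60774994, 58.8730278 ]))
```

View pics/s2.png

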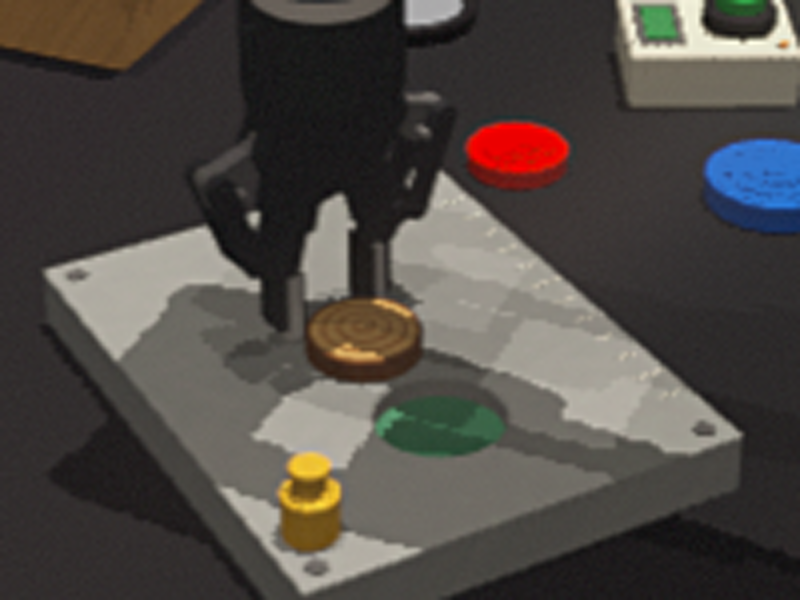

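```bash
python3 -c "
from st import *
c=cam('side');o=ctrl.get_obs();p=o['eef_pos'];d=np.array([-.788,.616]);l=np.array([.616,.788])
for n,px,z in (('disc',(190+364/4,180+331/4),.042),('recess',(190+440.5/4,180+417/4),.030)):
  q=ray(c,px,z)[0][:2];print(n,q,'ahead',d@(q-p[:2]),'lat',l@(q-p[:2]))"
```

```text
disc [0.5976876 0.0626722] ahead 0.03471788350440854 lat 0.0014477115602734188
recess [0.54927163 0.10191737] ahead 0.09704468770490726 lat 0.0025486719477079214
```

Request:
drive_tool --commands '[[[0.12, 0.02, 0, 0, 0, 0, 140], [0.12, 0, 0, 0, 0, 0, 140], [0.12, 0, 0, 0, 0, 0, 140], [0.12, 0, 0, 0, 0, 0, 140], [0.1, 0, 0, 0, 0, 0, 140], [0.1, 0, 0, 0, 0, 0, 140], [0.1, 0, 0, 0, 0, 0, 140], [0.1, 0, 0, 0, 0, 0, 140], [0.08, 0, 0, 0, 0, 0, 140], [0.08, 0, 0, 0, 0, 0, 140]]]'

```text
time_s: 5.25
eef_pos: [0.5842, 0.0725, 0.2032]
eef_rot: [0.0, 0.326, 0.945, 0.0]
wrist_force: [0.6, -0.6, 0.6]
opening: 0.451
```

```bash
python3 -c "
from st import *
go([.5745,.0793,.204])
c=cam('side');save(c,'pics/s3.png',(190,180,390,330),4)"
```

```text
t 5.25 pos [0.5842 0.0725 0.2032] x [-7.879e-01  6.158e-01 -2.000e-04] z [ 2.e-04 -0.e+00 -1.e+00] F [ 0.6 -0.6  0.6] open 0.451
units to target [ 0.235 -0.013 -0.015]
```

View pics/s3.png

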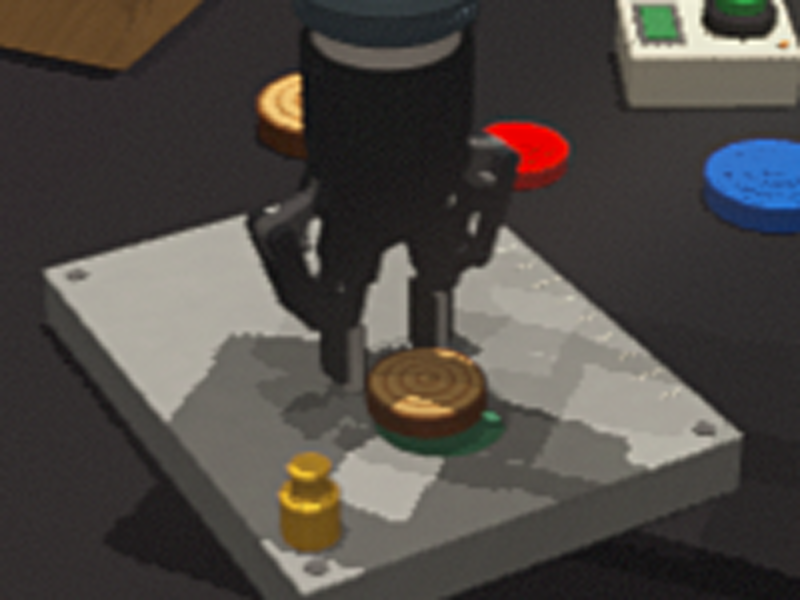

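Request:
drive_tool --commands '[[[0.06, 0, 0, 0, 0, 0, 140], [0.06, 0, 0, 0, 0, 0, 140], [0.05, 0, 0, 0, 0, 0, 140], [0.04, 0, 0, 0, 0, 0, 140], [0.03, 0, 0, 0, 0, 0, 140], [0, 0, 0, 0, 0, 0, 140]]]'

```text
time_s: 5.9
eef_pos: [0.5748, 0.0799, 0.2032]
eef_rot: [-0.0, 0.326, 0.946, -0.0]
wrist_force: [-0.9, 0.4, -0.6]
opening: 0.453
```

```bash
python3 -c "
from st import *
go([.5745,.0793,.204])
c=cam('side');save(c,'pics/s4.png',(240,230,360,320),6)"
```

```text
t 5.9 pos [0.5748 0.0799 0.2032] x [-7.880e-01  6.157e-01  1.000e-04] z [-1.e-04  0.e+00 -1.e+00] F [-0.9  0.4 -0.6] open 0.453
units to target [-0.002 -0.013 -0.016]
```

View pics/s4.png

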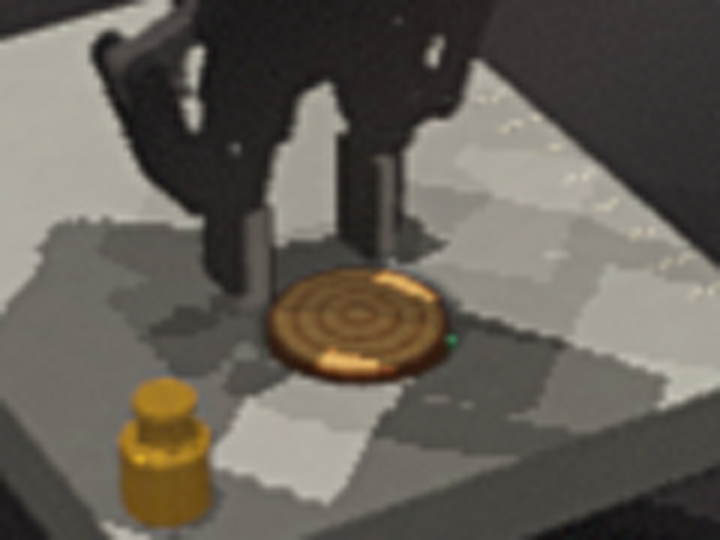

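The disc is almost in, with its trailing edge still on the rim. A few more millimetres.

Request:
drive_tool --commands '[[[0.02, 0, 0, 0, 0, 0, 140], [0.02, 0, 0, 0, 0, 0, 140], [0.02, 0, 0, 0, 0, 0, 140], [0, 0, 0, 0, 0, 0, 140], [0, 0, 0, 0, 0, 0, 140]]]'

```text
time_s: 6.45
eef_pos: [0.5725, 0.0816, 0.2032]
eef_rot: [-0.0, 0.326, 0.945, -0.0]
wrist_force: [0.7, -0.7, 0.0]
opening: 0.451
```

```bash
python3 -c "
from st import *
go([.5745,.0793,.204])
c=cam('side');save(c,'pics/s5.png',(240,230,360,320),6)
K=np.array(c['intrinsics']);R=np.array(c['R'])
from m import blob
h=blob(c,(5,60,30),(28,255,255),(300,284),17);m=np.zeros((480,640),np.uint8);cv2.fillConvexPoly(m,h,255);m=cv2.erode(m,np.ones((5,5)))
v,u=np.nonzero(m);a=ray(c,np.c_[u,v],0)@R.T+c['t'];P=(a*(c['depth'][v,u]/a[:,2])[:,None]-c['t'])@R
A=np.c_[P[:,:2]-P[:,:2].mean(0),np.ones(len(P))];print('plane',np.linalg.lstsq(A,P[:,2],rcond=None)[0],len(P))"
```

```text
t 6.45 pos [0.5725 0.0816 0.2032] x [-0.7879  0.6158  0.    ] z [-0. -0. -1.] F [ 0.7 -0.7  0. ] open 0.451
units to target [-0.059 -0.012 -0.016]
plane [-0.18366422  0.67961811  0.03439917] 330
```

View pics/s5.png

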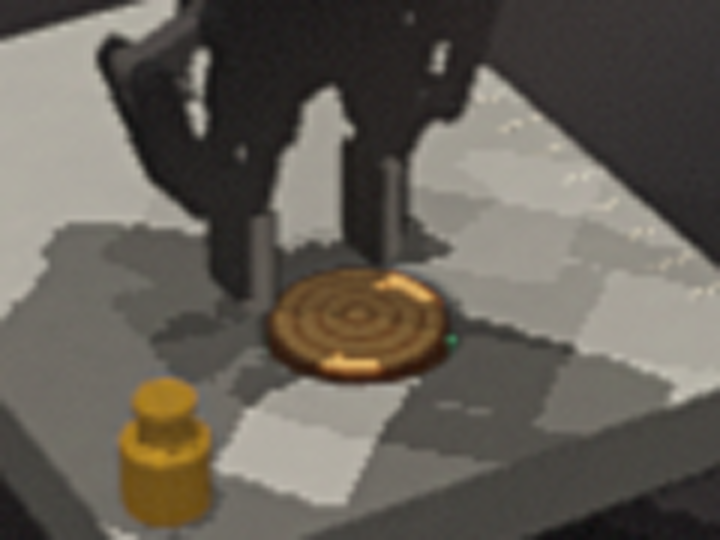

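The disc didn't move in the last step, so it may already be seated with the fingers clear of it. I'll retract and travel towards the button while shutting the fingers, then check.

Request:
drive_tool --commands '[[[-0.3, 0, 0, 0, 0, 0, 140], [-0.3, 0, -0.5, 0, 0, 0, 140], [0, 0, -0.8, 0, 0, 0, 255], [0, 0, -0.8, 0, 0, 0, 255], [-0.3, -0.74, 0, 0, 0, 0, 255], [-0.3, -0.74, 0, 0, 0, 0, 255], [-0.3, -0.74, 0, 0, 0, 0, 255], [-0.3, -0.74, 0, 0, 0, 0, 255], [-0.3, -0.74, 0, 0, 0, 0, 255], [-0.3, -0.74, 0, 0, 0, 0, 255]]]'

```text
time_s: 7.5
eef_pos: [0.5302, -0.1697, 0.3086]
eef_rot: [0.001, 0.326, 0.945, -0.0]
wrist_force: [-0.1, -0.2, -0.4]
opening: -0.006
```

Request:
drive_tool --commands '[[[-0.3, -0.74, 0, 0, 0, 0, 255], [-0.3, -0.74, 0, 0, 0, 0, 255], [-0.3, -0.74, 0, 0, 0, 0, 255], [-0.35, -0.74, 0, 0, 0, 0, 255], [0, 0, 0, 0, 0, 0, 255], [0, 0, 0, 0, 0, 0, 255]]]'

```text
time_s: 8.1
eef_pos: [0.4882, -0.324, 0.3082]
eef_rot: [0.0, 0.327, 0.945, 0.0]
wrist_force: [-0.1, 0.3, -1.3]
opening: -0.001
```

Run:
```python
from st import *
from m import *
go([.488,-.323,.24])
s=cam("side");c=cam("top")
a=cv2.resize(s["pixels"][240:330,240:360],(480,360),interpolation=2);b=cv2.resize(c["pixels"][220:290,230:315],(437,360),interpolation=2)
cv2.imwrite("pics/both.png",np.hstack([a,b[:,:310]])[:,:,::-1])
h=blob(c,(8,60,60),(30,255,255),(272,254),22);print("disc top view",circ(c,h,.030))
h=blob(s,(8,60,60),(30,255,255),(300,283),20);print("disc side view",circ(s,h,.030))
def pl(c,u0,v0,r):
    R=np.array(c["R"]);v,u=np.mgrid[v0-r:v0+r+1,u0-r:u0+r+1].reshape(2,-1);a=ray(c,np.c_[u,v],0)@R.T+c["t"]
    return ((a*(c["depth"][v,u]/a[:,2])[:,None]-c["t"])@R)
P=pl(c,272,253,8);A=np.c_[P[:,:2]-P[:,:2].mean(0),np.ones(len(P))];print("disc plane",np.linalg.lstsq(A,P[:,2],rcond=None)[0])
print("stage z",np.median(pl(c,310,215,6)[:,2]),np.median(pl(c,272,290,6)[:,2]))
```

```text
t 8.1 pos [ 0.4882 -0.324   0.3082] x [-7.863e-01  6.179e-01 -2.000e-04] z [ 2.e-04  0.e+00 -1.e+00] F [-0.1  0.3 -1.3] open -0.001
units to target [0.015 0.013 1.364]
disc top view (array([0.55161005, 0.09770224]), array([55.16568756, 56.72573471]))
disc side view (array([0.55149603, 0.10021078]), array([56.43743515, 60.30083084]))
disc plane [-2.83766777 -1.45353061  0.03755121]
stage z 0.030579619778754973 0.030908117247805622
```

View pics/both.png

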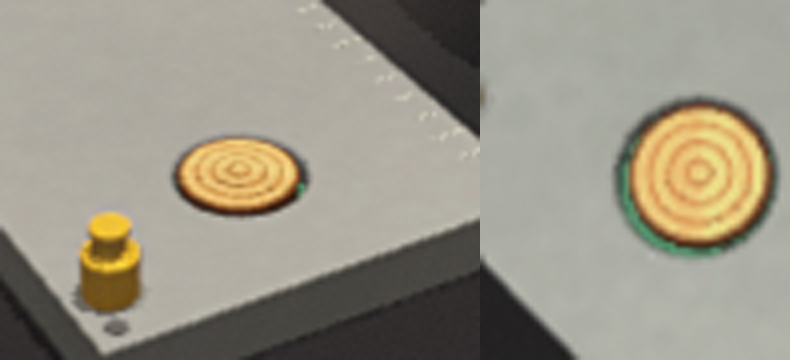

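Run:
```python
from h import *
def dz(c,pts):
    R=np.array(c["R"]);out=[]
    for u0,v0 in pts:
        v,u=np.mgrid[v0-1:v0+2,u0-1:u0+2].reshape(2,-1);a=ray(c,np.c_[u,v],0)@R.T+c["t"]
        out.append(round(float(np.median(((a*(c["depth"][v,u]/a[:,2])[:,None]-c["t"])@R)[:,2]))*1000,1))
    return out
for n,p,d in (("top",(273,254),8),("side",(300,284),7)):
    c=cam(n);x,y=p;e=int(d*.6)
    print(n,"ctr,up,down,left,right",dz(c,[p,(x,y-d),(x,y+d),(x-d,y),(x+d,y)]),"diag back,fwd",dz(c,[(x+e,y-e),(x-e,y+e)]),"stage",dz(c,[(310,205),(300,250)] if n=="top" else [(265,255),(330,285)]))
    K=c["depth"][p[1]-14:p[1]+15:4,p[0]-14:p[0]+15:4];print((K*1000).round(0))
```

```text
top ctr,up,down,left,right [32.7, 31.2, 32.1, 31.4, 32.1] diag back,fwd [31.9, 32.5] stage [30.6, 30.2]
[[868. 867. 872. 867. 866. 871. 867. 866.]
 [866. 864. 864. 867. 862. 863. 877. 864.]
 [877. 866. 865. 861. 862. 863. 863. 864.]
 [860. 863. 862. 859. 860. 860. 861. 876.]
 [858. 859. 859. 857. 858. 858. 856. 874.]
 [870. 859. 857. 859. 855. 857. 855. 859.]
 [853. 868. 857. 855. 856. 855. 866. 855.]
 [854. 853. 865. 867. 865. 854. 852. 853.]]
side ctr,up,down,left,right [31.7, 30.7, 29.8, 31.0, 31.3] diag back,fwd [32.1, 31.1] stage [29.5, 30.0]
[[1101. 1102. 1101. 1099. 1102. 1099. 1099. 1101.]
 [1083. 1087. 1089. 1092. 1091. 1087. 1090. 1089.]
 [1082. 1077. 1075. 1075. 1079. 1078. 1078. 1081.]
 [1069. 1066. 1061. 1065. 1065. 1062. 1067. 1071.]
 [1054. 1055. 1058. 1056. 1055. 1053. 1060. 1059.]
 [1047. 1046. 1047. 1047. 1048. 1048. 1050. 1046.]
 [1034. 1035. 1037. 1039. 1039. 1041. 1036. 1038.]
 [1025. 1026. 1026. 1029. 1028. 1026. 1028. 1032.]]
```

From both cameras the disc is level (back vs front within 1 mm), flush within depth noise, about 2 mm off the recess centre, and inside the rim all round. It is seated, so I'll press the button.

Request:
drive_tool --commands '[[[0.01, 0.01, 0.5, 0, 0, 0, 255], [0, 0, 0.5, 0, 0, 0, 255], [0, 0, 0.3, 0, 0, 0, 255], [0, 0, 0.1, 0, 0, 0, 255], [0, 0, 0.08, 0, 0, 0, 255], [0, 0, 0.05, 0, 0, 0, 255], [0, 0, 0.04, 0, 0, 0, 255], [0, 0, 0, 0, 0, 0, 255]]]'

```text
time_s: 9.1
eef_pos: [0.4888, -0.3219, 0.2304]
eef_rot: [0.001, 0.326, 0.945, -0.0]
wrist_force: [0.5, -0.3, 2.2]
opening: -0.0
```

Request:
drive_tool --commands '[[[0, 0, 0.04, 0, 0, 0, 255], [0, 0, 0.04, 0, 0, 0, 255], [0, 0, 0.03, 0, 0, 0, 255], [0, 0, 0, 0, 0, 0, 255]]]'

```text
time_s: 9.5
eef_pos: [0.4888, -0.3219, 0.2254]
eef_rot: [0.001, 0.326, 0.945, -0.0]
wrist_force: [0.1, 2.4, 8.6]
opening: 0.001
```

Request:
drive_tool --commands '[[[0, 0, 0.02, 0, 0, 0, 255], [0, 0, 0, 0, 0, 0, 255]]]'

```text
time_s: 9.7
eef_pos: [0.4889, -0.322, 0.2252]
eef_rot: [0.001, 0.326, 0.946, -0.0]
wrist_force: [-3.6, 4.0, 15.0]
opening: -0.004
```

The force is up to 15 N with no further travel, so the button has bottomed out. Releasing and backing off.

Request:
drive_tool --commands '[[[0, 0, -0.2, 0, 0, 0, 255], [0, 0, -0.5, 0, 0, 0, 255], [0, 0, -0.8, 0, 0, 0, 255], [0, 0, -0.8, 0, 0, 0, 255], [-0.8, 0, 0, 0, 0, 0, 255], [-0.8, 0, 0, 0, 0, 0, 255], [-0.8, 0, 0, 0, 0, 0, 255], [0, 0, 0, 0, 0, 0, 255], [0, 0, 0, 0, 0, 0, 255]]]'

```text
time_s: 10.6
eef_pos: [0.5829, -0.3957, 0.3365]
eef_rot: [-0.001, 0.326, 0.945, 0.0]
wrist_force: [0.2, -0.6, -0.1]
opening: 0.001
```

Run:
```python
from st import *
from m import *
go([.488,-.323,.24])
s=cam("side");c=cam("top")
h=blob(c,(8,60,60),(30,255,255),(272,254),22);print("disc",circ(c,h,.030))
h=blob(s,(45,150,60),(75,255,255),(375,181),12);print("button side px",h.mean(0),h[:,1].min(),h[:,1].max())
save(s,"pics/end.png")
```

```text
t 10.6 pos [ 0.5829 -0.3957  0.3365] x [-0.7878  0.6159  0.0027] z [-0.0021  0.0017 -1.    ] F [ 0.2 -0.6 -0.1] open 0.001
units to target [ 2.386 -0.024  1.937]
disc (array([0.55161005, 0.09770224]), array([55.16568756, 56.72573471]))
button side px [374.3 178.2] 175 182
```

View pics/end.png

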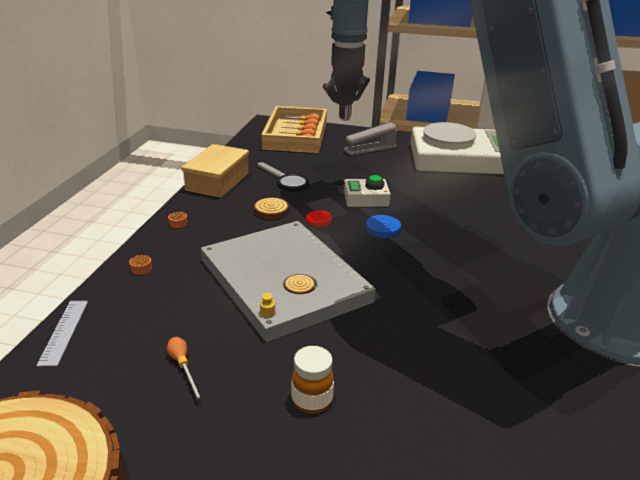

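The disc sits flush at (300,284). The green cap is up again at (375,181). The weight, jar, awl and lens are where they were, and the gripper is clear.

```bash
python3 -c "
from bench import ctrl
print(ctrl.hand_in())"
```

```text
the job is handed in; nothing more can be done
None
```

I slid the wood disc across the stage into the recess with the half-open fingers. Then I pressed the start button until it bottomed out, let it go, backed the arm off and handed the job in at about 10.7 s. The hand-in gives no verdict.

- **Disc:** it looks level and flush in both cameras. It lies about 2 mm from the recess's centre, and its position did not change after the button press.
- **Disc height:** depth put it 1–2 mm above the stage's top, which I took as noise. A plane fit to the depth gave nonsense tilts, so I relied on point medians instead: back and front agree within 1 mm.
- **Button:** the force rose to about 15 N with no further travel, which I read as fully down. The final picture shows the cap out again; I had no direct reading of its travel.
- **Other objects:** the weight, jar, awl and hand lens look unmoved in the final picture, and the wrist force is near zero.

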